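# Unlock a pressure cooker's lid with its two-finger safety bolt

## Robot

A 6-joint arm with a two-finger parallel gripper is mounted at the origin on a cart in front of the work surface, level with it; the furniture and walls round the work are solid. World frame = base frame: x ahead of the robot, y to its left, z up, the work surface at z = 0. Lengths are in m, angles in degrees, forces in N, time in s.
With the tool pointing down it reaches from about 0.35 to 0.775 m from the base axis. Payload 7.3 kg.
Tool frame: the origin (TCP) lies midway between the tips of the shut fingers; the grasp point (between the pads) lies 19 mm behind it; z points along the fingers, y is the line along which they close (so a half turn about z gives the same grasp; the last joint's range is limited). The gripper opens to 92 mm and grips with 3 to 60 N. Pads are 19 mm wide; open, the fingers measure 130 mm over their backs; the gripper's body (75 mm by 190 mm) begins 47 mm behind the grasp point.
Start: joints at [63.083, 19.595, 87.324, -0, 73.075, -8.365], TCP at [0.167, 0.498, 0.206] pointing down, gripper open.
Joint ranges: [-145.02, 145.02], [-44.19, 115.74], [2.07, 154.8], [-57.11, 237.11], [16.16, 152.29], [-177.93, 177.93]. Speed limits (degrees/s): [147.25, 147.25, 180, 180, 180, 180].

## Interface

Orientations are given as a 3x3 rotation matrix whose columns are the frame's x, y, z axes.
In Python, from rig import sensors, vision, bot gives the robot as it stands.
- The arm moves only by the shell command python3 -m creep 'ROWS' [FORCE]. ROWS is a JSON list of rows, 1 to 20 of them, each an object with the fields dx, dy, dz (the shift in shares of the most that a row can go, 1 being 50 mm), ax, ay, az (a rotation vector in units of 4 degrees), finger_gap (the opening from 0.0 (shut) to 1.0 (fully open)); a field left out counts as zero (the opening has to be given); each row shifts and turns the commanded pose from where the row before left it, along the tool's axes as they then stand; what a row does not reach is not made up. A row lasts 1/10 s, in which the tool goes at most 0.05 m and 8.59 degrees, less where a joint would pass 70% of its speed; a pose out of reach is approached as far as the arm can. The fingers move at their own pace and stop on an object; FORCE is the grip in N (left out, the last holds). Time passes only in rows, so rows that do not move let the fingers close. It prints the time, the measured TCP pose, the force, the opening and the grip force at its end. Input that does not fit is refused with a message, and nothing moves.
- sensors.read_state(): the state, without advancing time (a new reading comes with each control period).
- vision.get_image(name): name is "scene" or "top" or "wrist"; returns a dict with "color" (480x640x3 uint8, red, green, blue), "vertical_fov" (degrees; the focal length in pixels is half the picture's height over the tangent of half this angle, whatever the lens; pixels are square), "cx", "cy" (the principal point, pixels), "pose" (4x4, takes a point from camera to world coordinates); the wrist camera has in their place "mount" (4x4, takes a point from camera to tool coordinates, whose origin is the TCP and whose axes are the flange's). Camera axes: x right, y down, z forward; pixel columns grow to the right and rows downward; lengths in m; the calibration is good to about 2 mm. A picture is of the moment at which its call begins: read the wrist's pose just before it. There is no depth.
- bot.job_done(): hands the job in; it is judged then, once.
The state is a dict: "t": time; "joint_pos": joint angles; "qvel": joint speeds; "effort": joint torques, N m; "position": TCP position; "eef_rot": TCP orientation; "ft_force": force on the tool from outside, world axes, zero at the start; "torque": the same for the moment, N m; "grip_width": opening from 0.0 (shut) to 1.0 (fully open); "grip_force": force on a finger pad.
Only numpy, scipy, OpenCV 4.12 (cv2) and the standard library are available. Lean on these libraries where they do the work, as an engineer would, in place of code of your own. Each camera call takes 0.05 s, during which the arm holds its last target. There are 200 camera calls.

## Task

The pressure cooker has cooled down: unlock its lid. With one fingertip hold the red spring catch on the lid handle down, and keep it down while the other fingertip pushes the steel bolt outward along the handle all the way to its stop; then let the catch spring up so that the bolt stays open, and with the fingers against the near side of the lid handle push it clockwise, away from you, as far as it will turn. Grip and lift nothing, do not drag the cooker about, and leave the things round it where they stand.

Things in the scene. Friction and masses are not known exactly. Their poses are not given: they have to be found in the camera images.
- cooker: steel pressure cooker, pot 200 mm across, lid rim 212 mm across and 133 mm above the worktop, black valve knob in the middle up to 178 mm; about 5 kg, stands loose on the worktop. Origin: centre of its underside; z up; x points along the long black handle of the pot (26 mm wide, 88 to 112 mm high, reaching 268 mm from the axis). The +y side of the handle is the near side, facing the robot
- lid (a joint): turn of the lid about the cooker's vertical axis, rad; 0 closed (the lid handle stands right above the pot handle), grows clockwise seen from above, stop at 0.52. About 0.5 N m of friction, it stays where it is left. It cannot turn until the bolt is fully open
- lid_handle (a point): point inside the black lid handle, 230 mm from the cooker's axis, 136 mm above its underside; turns with the lid. x points outward along the handle, z up, y to the near side. The handle is 36 mm wide over its two grey side strips, runs from 83 to 281 mm from the axis and is 122 to 150 mm high (flat top at 150 mm)
- grip_near: grey strip on the near (+y) side of the lid handle, 136 mm long, 22 mm high (125 to 147 mm up); the side to push on. Origin: middle of the strip, 196 mm from the cooker's axis; axes as lid_handle
- grip_far: the same strip on the far (-y) side of the lid handle
- bolt (a joint): slide of the bolt outward along the handle, m; 0 locked (knob at the red dot), 0.025 open (green dot, stop). About 2 N of friction, no spring. The catch blocks it at 0, at a half-way vent notch at 0.0125 and holds it at 0.025 when let up
- bolt_knob: steel knob of the bolt, a block 12 mm long along the handle, 22 mm wide, rising 16 mm above the flat handle top. Origin: centre of the knob's top face, 166 mm above the cooker's underside; 150 mm from the cooker's axis when locked. Axes as lid_handle; nothing stands between the knob and the lid's dome, so a fingertip fits on its inner side
- catch (a joint): how far the catch is pressed down, m; 0 up, 0.008 bottom stop. A spring pushes it up with 2.5 N, rising to 6.5 N at the bottom; the bolt is free when it is pressed more than 0.0045
- catch_plate: red ribbed plate of the spring catch in the top of the lid handle, 57 mm long along the handle and 20 mm wide, its flat top 10 mm above the handle top. A fingertip may slide along it while pressing. Origin: centre of the plate's top face, 226.5 mm from the cooker's axis, 160 mm above its underside when up; goes down with the catch. Axes as lid_handle. The plate spans 198 to 255 mm from the axis
- pot_handle_end (a point): top of the outer end of the pot's own handle, 262 mm from the axis; it must stay put
- bowl: loose green bowl, 150 mm across, 65 mm high; origin under its centre
- mug: loose orange mug, 81 mm across, 101 mm high; origin under its centre
- tuna_tin_1: loose yellow fish tin, 67 mm across, 33 mm high; origin under its centre
- tuna_tin_2: loose yellow fish tin, as the first
- tuna_tin_3: loose yellow fish tin, as the first
- salt_box: loose white and blue carton, 47 x 84 x 138 mm, standing; origin under its centre

How it is judged:
By the outcome, as a careful person would: the job done as asked, in the order asked, and still so for the second after the job is handed in, with the robot touching nothing.
It also fails if it takes over 46 s, if anything falls off the work surface, if the arm or the gripper's body presses on something with over 40 N, if the wrist force passes 120 N, or if a joint passes its speed limit or range.

## Working session

There is one attempt and no reset: what is moved stays moved. The work goes in short steps, Python scripts to look and compute and a shell command to move; the robot and the scene stay as the last step left them, time stands still between calls to the robot, and variables do not carry over. Pictures are saved under pics/ and viewed, at most 10 in all, crops included, and the job is handed in when it is done.

```bash
mkdir -p pics; python3 - <<'E'
from rig import sensors, vision, bot
import cv2, json, numpy as np
for n in ["scene","top"]:
    d=vision.get_image(n); cv2.imwrite(f"pics/{n}0.png",d["color"][:,:,::-1])
    print(n,d["vertical_fov"],d["cx"],d["cy"],np.round(d["pose"],4).tolist())
    json.dump({k:np.asarray(d[k]).tolist() for k in("vertical_fov","cx","cy","pose")},open(f"{n}.json","w"))
s=sensors.read_state();print(s["t"],s["position"],np.round(s["eef_rot"],4).tolist(),s["grip_width"])
E
```

```text
scene 46.35943075085587 307.41759646440033 237.37582918020567 [[0.2783, -0.7452, 0.606, -0.4437], [-0.9604, -0.2052, 0.1887, -0.1433], [-0.0163, -0.6345, -0.7728, 1.209], [0.0, 0.0, 0.0, 1.0]]
top 46.13585612297271 321.3799139138282 241.85413927321747 [[-0.4357, -0.7159, 0.5457, -0.374], [-0.9, 0.3359, -0.2779, 0.5402], [0.0157, -0.6122, -0.7906, 1.255], [0.0, 0.0, 0.0, 1.0]]
0.1 [0.16682625 0.49737569 0.20520694] [[-0.948, 0.3182, -0.0007], [0.3182, 0.948, -0.0012], [0.0002, -0.0014, -1.0]] 1.0009555870202997
```

View pics/scene0.png

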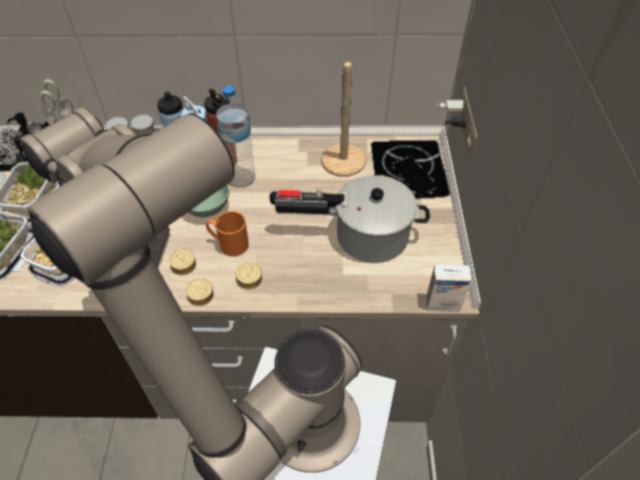

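View pics/top0.png

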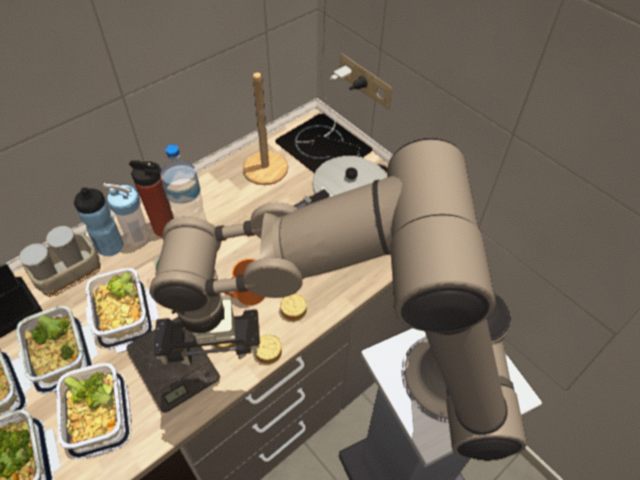

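Scene: cooker lid knob at about (377,194), handle to (271,198), red catch (290,194); in top the arm hides the handle, with the knob at (351,174). Enlarging.

```bash
python3 - <<'E'
import cv2,numpy as np
a=cv2.imread("pics/scene0.png")[170:262,255:435]; b=cv2.imread("pics/top0.png")[150:206,295:395]
a=cv2.resize(a,(720,368),interpolation=cv2.INTER_CUBIC); b=cv2.resize(b,(400,224),interpolation=cv2.INTER_CUBIC)
c=np.zeros((592,720,3),np.uint8);c[:368]=a;c[368:,:400]=b
cv2.imwrite("pics/crop1.png",c)
E
```

```text
(no output)
```

View pics/crop1.png

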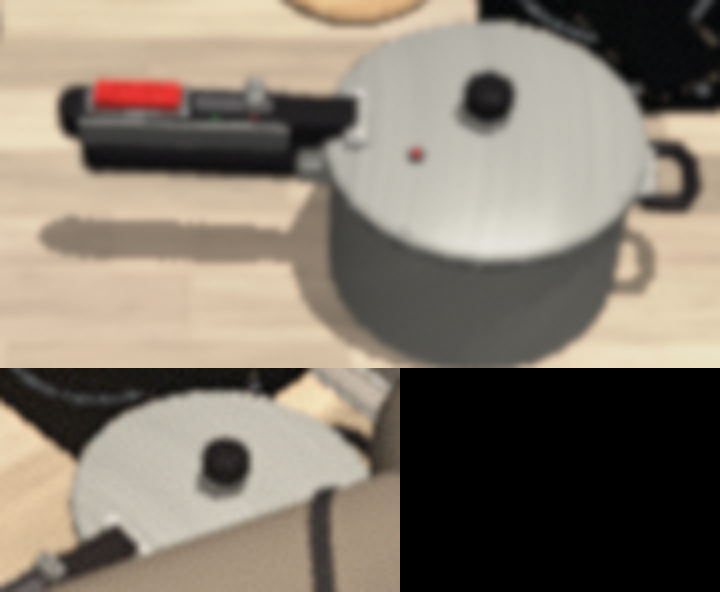

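```bash
cat > geo.py <<'E'
import json,numpy as np
C={n:json.load(open(n+".json")) for n in("scene","top")}
def ray(c,u,v,T=None):
    T=np.array(c["pose"] if T is None else T);f=240/np.tan(np.radians(c["vertical_fov"]/2))
    d=T[:3,:3]@[(u-c["cx"])/f,(v-c["cy"])/f,1];return T[:3,3],d/np.linalg.norm(d)
def onz(r,z): return r[0]+r[1]*(z-r[0][2])/r[1][2]
def tri(rs):
    A=sum(np.eye(3)-np.outer(d,d) for o,d in rs);b=sum((np.eye(3)-np.outer(d,d))@o for o,d in rs)
    p=np.linalg.solve(A,b);return p,[np.linalg.norm(np.cross(p-o,d)) for o,d in rs]
E
python3 - <<'E'
from geo import *
np.set_printoptions(precision=4,suppress=True)
S=lambda u,v:ray(C["scene"],255+u/4-.375,170+v/4-.375)
T=lambda u,v:ray(C["top"],295+u/4-.375,150+(v-368)/4-.375)
print("valve",tri([S(489,96),T(225,462)]),onz(S(489,96),.166),onz(T(225,462),.166))
print("bolt",tri([S(258,90),T(50,562)]),onz(S(258,86),.166))
for p in[(94,80),(181,82),(180,103),(93,100)]:print("plate",onz(S(*p),.160))
v=onz(S(489,96),.166)[:2];b=onz(S(257,84),.166)[:2];pc=np.mean([onz(S(*p),.160)[:2] for p in[(94,80),(181,82),(180,103),(93,100)]],0)
print(v,b,pc,np.linalg.norm(b-v),np.linalg.norm(pc-v),np.degrees(np.arctan2(*(pc-v)[::-1])))
for p in[(328,150),(650,150),(490,20),(490,258)]:print("rim",onz(S(*p),.133))
for n,(u,w) in dict(mug=(232,235),bowl=(208,203),salt=(451,270),t=(182,261)).items():print(n,onz(ray(C["scene"],u,w),.1))
E
```

```text
valve (array([ 0.5605, -0.0196,  0.1632]), [np.float64(0.0022988511558749837), np.float64(0.0022988511558750795)]) [ 0.561 -0.02   0.166] [ 0.5552 -0.0171  0.166 ]
bolt (array([0.5296, 0.1256, 0.1606]), [np.float64(0.001901013837319056), np.float64(0.001901013837319192)]) [0.5306 0.1252 0.166 ]
plate [0.5133 0.2313 0.16  ]
plate [0.5265 0.1761 0.16  ]
plate [0.5083 0.1713 0.16  ]
plate [0.496  0.2264 0.16  ]
[ 0.561 -0.02 ] [0.5322 0.1263] [0.5111 0.2013] 0.14919518076951485 0.2268772370052055 102.72274411326205
rim [0.5178 0.0746 0.133 ]
rim [ 0.5728 -0.1262  0.133 ]
rim [ 0.6633 -0.0023  0.133 ]
rim [ 0.4562 -0.045   0.133 ]
mug [0.382  0.3171 0.1   ]
bowl [0.4701 0.4205 0.1   ]
salt [ 0.4201 -0.2377  0.1   ]
t [0.2702 0.407  0.1   ]
```

The rows are not in the units I measure in: shifts go in shares of 50 mm and turns go in units of 4 degrees. I convert before sending: -0.0412 m is -0.824, -0.0204 m is -0.408, -7.9 degrees is -1.975.

```bash
python3 -m creep '[{"dz": -0.8,"finger_gap": 0.674},{"dx": -0.824,"dy": -0.408,"dz": -0.03,"finger_gap": 0.674},{"dx": -0.824,"dy": -0.408,"dz": -0.03,"finger_gap": 0.674},{"dx": -0.824,"dy": -0.408,"dz": -0.03,"finger_gap": 0.674},{"dx": -0.824,"dy": -0.408,"dz": -0.03,"finger_gap": 0.674},{"dx": -0.824,"dy": -0.408,"dz": -0.03,"finger_gap": 0.674},{"dx": -0.824,"dy": -0.408,"dz": -0.03,"finger_gap": 0.674},{"dx": -0.824,"dy": -0.408,"dz": -0.03,"finger_gap": 0.674},{"dx": -0.824,"dy": -0.408,"dz": -0.03,"finger_gap": 0.674},{"dx": -0.824,"dy": -0.408,"dz": -0.03,"finger_gap": 0.674},{"dx": -0.824,"dy": -0.408,"dz": -0.03,"finger_gap": 0.674},{"dx": -0.824,"dy": -0.408,"finger_gap": 0.674},{"az": -1.975,"finger_gap": 0.674},{"az": -1.975,"finger_gap": 0.674},{"az": -1.975,"finger_gap": 0.674},{"az": -1.975,"finger_gap": 0.674},{"finger_gap": 0.674},{"finger_gap": 0.674}]'
python3 - <<'E'
from rig import sensors, vision
import cv2, json, numpy as np
s=sensors.read_state();print(s["t"],s["position"],np.round(s["eef_rot"],4).tolist(),s["grip_width"],s["ft_force"])
d=vision.get_image("wrist");cv2.imwrite("pics/w1.png",d["color"][:,:,::-1])
W=np.eye(4);W[:3,:3]=s["eef_rot"];W[:3,3]=s["position"]
json.dump(dict(vertical_fov=d["vertical_fov"],cx=d["cx"],cy=d["cy"],pose=(W@np.array(d["mount"])).tolist()),open("w1.json","w"))
print(np.round(d["mount"],4).tolist(),d["vertical_fov"])
E
```

```text
t: 1.9
position: [0.5251, 0.1408, 0.2605]
eef_rot: [[-0.975, -0.222, -0.001], [-0.222, 0.975, 0.0], [0.001, 0.0, -1.0]]
ft_force: [-0.1, -0.1, 0.2]
grip_width: 0.674
grip_force: 0.0
1.9 [0.52510713 0.14082249 0.26053889] [[-0.975, -0.2222, -0.0006], [-0.2222, 0.975, 0.0], [0.0006, 0.0002, -1.0]] 0.6740606769634829 [-0.10114877 -0.14429636  0.21468362]
[[-0.0007, -0.9616, -0.2745, 0.0736], [1.0, -0.0009, 0.0006, 0.0007], [-0.0008, -0.2745, 0.9616, -0.179], [0.0, 0.0, 0.0, 1.0]] 61.811286571613095
```

View pics/w1.png

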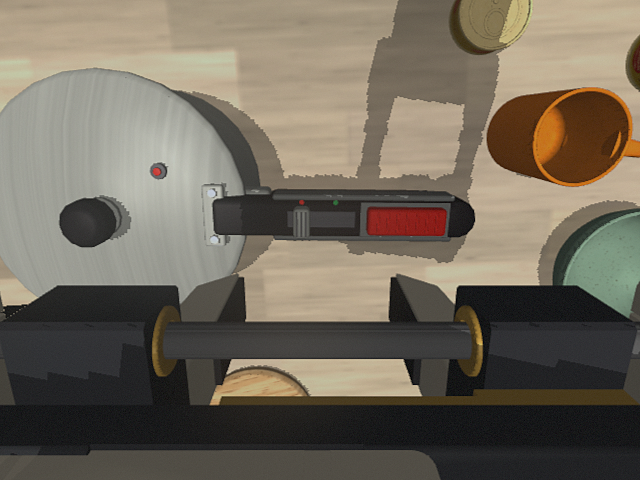

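The wrist view is clear: bolt knob top about (301,223), red plate corners (367,207),(447,207),(447,236),(367,236), valve knob (87,222), handle end (474,216).

```bash
cat >> geo.py <<'E'
C["w1"]=json.load(open("w1.json"))
E
python3 - <<'E'
from geo import *
import cv2
np.set_printoptions(precision=4,suppress=True)
R=lambda u,v:ray(C["w1"],u,v)
S=lambda u,v:ray(C["scene"],255+u/4-.375,170+v/4-.375)
print("bolt tri",tri([R(301,223),S(258,86)]))
print("plate tri",tri([R(407,221),S(138,92)]))
print("valve tri",tri([R(87,222),S(489,94)]))
pl=[onz(R(u,v),.16)[:2] for u,v in[(367,207),(447,207),(447,236),(367,236)]];print(pl)
x=np.array(pl[1])-pl[0];x2=np.array(pl[2])-pl[3];print(np.linalg.norm(x),np.linalg.norm(x2),[np.degrees(np.arctan2(a[1],a[0])) for a in(x,x2)])
pc=np.mean(pl,0);b=onz(R(301,223),.166)[:2];e=onz(R(474,216),.14)[:2];v=onz(R(87,222),.172)[:2]
print("pc",pc,"b",b,"end",e,"v",v,np.linalg.norm(pc-b))
a=pc-v;print(np.degrees(np.arctan2(a[1],a[0])),np.linalg.norm(a))
i=cv2.imread("pics/w1.png")[180:260,190:490];cv2.imwrite("pics/w1c.png",cv2.resize(i,(780,208),interpolation=cv2.INTER_CUBIC))
E
```

```text
bolt tri (array([0.5246, 0.127 , 0.171 ]), [np.float64(0.0032650039331538786), np.float64(0.003265003933153826)])
plate tri (array([0.5073, 0.2011, 0.164 ]), [np.float64(0.001933369815447511), np.float64(0.0019333698154474339)])
valve tri (array([ 0.5591, -0.0185,  0.1669]), [np.float64(0.0024641569003958697), np.float64(0.002464156900396014)])
[array([0.5045, 0.1736]), array([0.4918, 0.2292]), array([0.5124, 0.2358]), array([0.5253, 0.1791])]
0.056991329851308774 0.05816889232180682 [np.float64(102.78616028681458), np.float64(102.78195256536625)]
pc [0.5085 0.2044] b [0.5248 0.1301] end [0.4967 0.259 ] v [ 0.5551 -0.0138] 0.0760494309908396
102.06167423215996 0.2231160124215765
```

View pics/w1c.png

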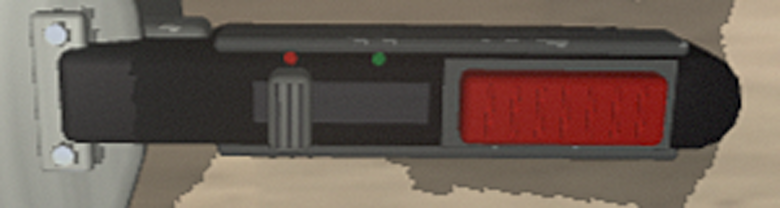

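Converted, 0.0045 m is 0.09, 0.035 m is 0.7.

```bash
python3 -m creep '[{"dx": 0.06,"dy": 0.09,"dz": 0.6,"finger_gap": 0.674},{"dz": 0.7,"finger_gap": 0.674},{"dz": 0.44,"finger_gap": 0.674},{"finger_gap": 0.674},{"finger_gap": 0.674}]'
python3 - <<'E'
from rig import vision
import cv2
d=vision.get_image("wrist");cv2.imwrite("pics/w2.png",d["color"][:,:,::-1])
E
```

```text
t: 2.45
position: [0.5216, 0.1446, 0.1744]
eef_rot: [[-0.974, -0.225, 0.0], [-0.225, 0.974, 0.0], [-0.0, 0.0, -1.0]]
ft_force: [0.1, -0.1, 1.3]
grip_width: 0.677
grip_force: 0.0
```

View pics/w2.png

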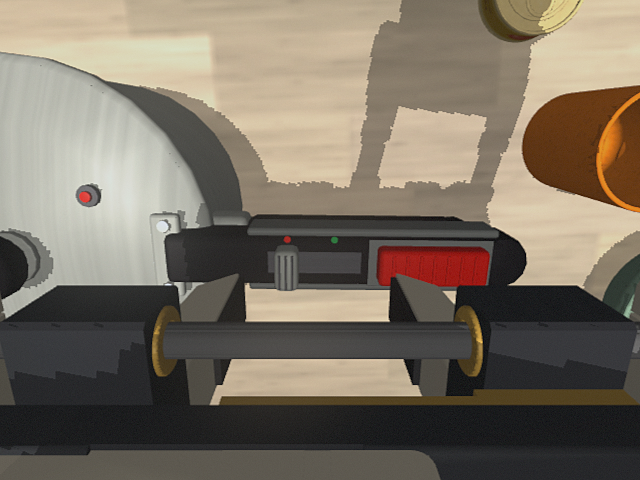

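The fingertips straddle as planned: the left tip (inner edge ~u 243) is inside the bolt knob (inner face u 275), and the right tip (u 392–450) is over the red plate. Closing slightly and pressing down.

Converted, 0.006 m is 0.12, 0.004 m is 0.08.

```bash
python3 -m creep '[{"dz": 0.12,"finger_gap": 0.62},{"dz": 0.12,"finger_gap": 0.62},{"dz": 0.08,"finger_gap": 0.62},{"dz": 0.04,"finger_gap": 0.62},{"finger_gap": 0.62},{"finger_gap": 0.62}]'; python3 -m creep '[{"dz": 0.02,"finger_gap": 0.62},{"dz": 0.02,"finger_gap": 0.62},{"finger_gap": 0.62},{"finger_gap": 0.62}]'
```

```text
t: 3.1
position: [0.5214, 0.1445, 0.1559]
eef_rot: [[-0.974, -0.226, 0.0], [-0.226, 0.974, 0.0], [-0.0, 0.0, -1.0]]
ft_force: [0.4, -0.2, 0.2]
grip_width: 0.619
grip_force: 0.0
t: 3.5
position: [0.5213, 0.1445, 0.1538]
eef_rot: [[-0.974, -0.226, 0.0], [-0.226, 0.974, 0.0], [-0.0, 0.0, -1.0]]
ft_force: [-0.1, 0.6, -0.0]
grip_width: 0.616
grip_force: 0.0
```

```bash
python3 -m creep '[{"dz": 0.02,"finger_gap": 0.62},{"dz": 0.02,"finger_gap": 0.62},{"finger_gap": 0.62},{"finger_gap": 0.62}]'
python3 - <<'E'
from rig import vision
import cv2
d=vision.get_image("wrist");cv2.imwrite("pics/w3.png",d["color"][:,:,::-1])
d=vision.get_image("scene");cv2.imwrite("pics/s3.png",d["color"][:,:,::-1])
a=cv2.resize(cv2.imread("pics/w3.png")[180:340,140:540],(800,320),interpolation=cv2.INTER_CUBIC)
b=cv2.resize(cv2.imread("pics/s3.png")[160:230,250:450],(800,280),interpolation=cv2.INTER_CUBIC)
cv2.imwrite("pics/c3.png",cv2.vconcat([a,b]))
E
```

```text
t: 3.9
position: [0.5213, 0.1445, 0.1518]
eef_rot: [[-0.974, -0.226, -0.0], [-0.226, 0.974, 0.0], [-0.0, 0.0, -1.0]]
ft_force: [1.0, -0.2, -0.1]
grip_width: 0.618
grip_force: 0.0
```

View pics/c3.png

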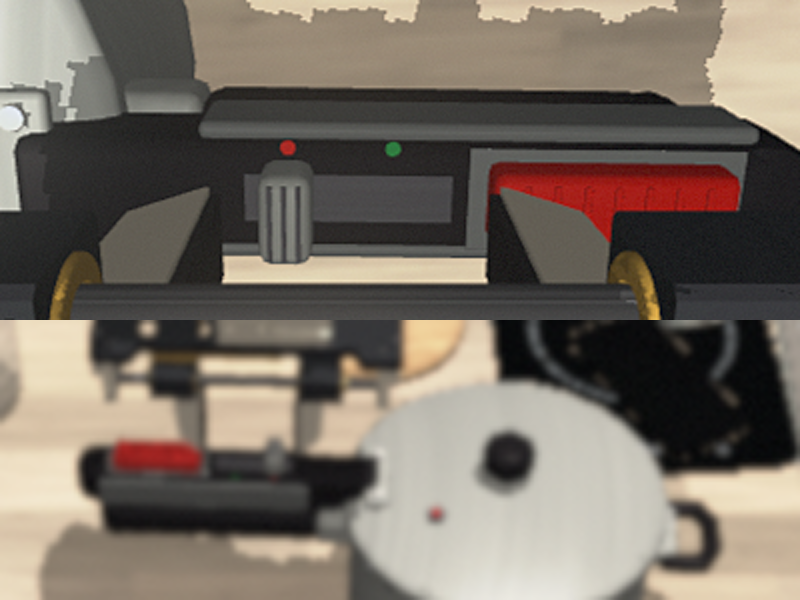

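Scene crop: fingertips seem to end beyond/behind the handle's top (B tip around scene px (298,192)), and there is no contact force; checking the projection before going further.

```bash
python3 - <<'E'
from geo import *
from rig import sensors,vision
import cv2
np.set_printoptions(precision=1,suppress=True)
s=sensors.read_state();W=np.eye(4);W[:3,:3]=s["eef_rot"];W[:3,3]=s["position"]
d=vision.get_image("wrist");Tw=W@np.array(d["mount"])
def proj(c,T,p):
    q=np.linalg.inv(T)@np.r_[p,1];f=240/np.tan(np.radians(c["vertical_fov"]/2));return q[:2]/q[2]*f+[c["cx"],c["cy"]]
print(d["cx"],d["cy"],s["ft_force"],s["position"])
for n,x in(("near",.0095),("mid",0),("far",-.0095)):
  for m,y in(("Ain",-.029),("Bin",.029),("Bout",.048)):
    p=(W@[x,y,0,1])[:3];print(n,m,proj(C["scene"],np.array(C["scene"]["pose"]),p)*1,"crop",(proj(C["scene"],np.array(C["scene"]["pose"]),p)-[250,160])*4+[0,320],"wrist",proj(d,Tw,p),"crop",(proj(d,Tw,p)-[140,180])*2)
u=np.array([-.2215,.975]);n=np.array([-.975,-.2215]);c=np.array([.5582,-.0183])
for y in(-.018,-.01,.01,.018):
    print(y,[proj(d,Tw,np.r_[c+r*u+y*n,z]) for r,z in((.2,.15),(.2,.16),(.15,.166))])
E
```

```text
316.9152745730487 232.72174721723127 [ 0.6 -1.1  0.8] [0.5 0.1 0.2]
near Ain [322. 199.] crop [288.2 475.9] wrist [254.  259.2] crop [228.  158.3]
near Bin [299.7 198.3] crop [198.6 473.4] wrist [376.6 259.1] crop [473.2 158.1]
near Bout [292.3 198.1] crop [169.4 472.6] wrist [416.7 259. ] crop [553.5 158. ]
mid Ain [322.2 196.3] crop [288.8 465.3] wrist [254.9 277.9] crop [229.8 195.7]
mid Bin [299.9 195.7] crop [199.6 462.7] wrist [375.8 277.7] crop [471.6 195.5]
mid Bout [292.6 195.5] crop [170.4 461.9] wrist [415.4 277.7] crop [550.8 195.4]
far Ain [322.3 193.7] crop [289.3 454.7] wrist [255.7 296. ] crop [231.5 232.1]
far Bin [300.1 193. ] crop [200.5 452.2] wrist [375.  295.9] crop [470.  231.9]
far Bout [292.9 192.8] crop [171.4 451.4] wrist [414.1 295.9] crop [548.2 231.8]
-0.018 [array([381.8, 310. ]), array([385.1, 319.8]), array([278.1, 325.8])]
-0.01 [array([382.6, 295.2]), array([386. , 304.3]), array([277.7, 309.9])]
0.01 [array([384.6, 256.7]), array([388.2, 264.1]), array([276.7, 268.5])]
0.018 [array([385.5, 240.7]), array([389.2, 247.3]), array([276.2, 251.2])]
```

```bash
python3 - <<'E'
import cv2
b=cv2.imread("pics/s3.png")[168:208,262:342]
cv2.imwrite("pics/c4.png",cv2.resize(b,(800,400),interpolation=cv2.INTER_CUBIC))
E
```

```text
(no output)
```

View pics/c4.png

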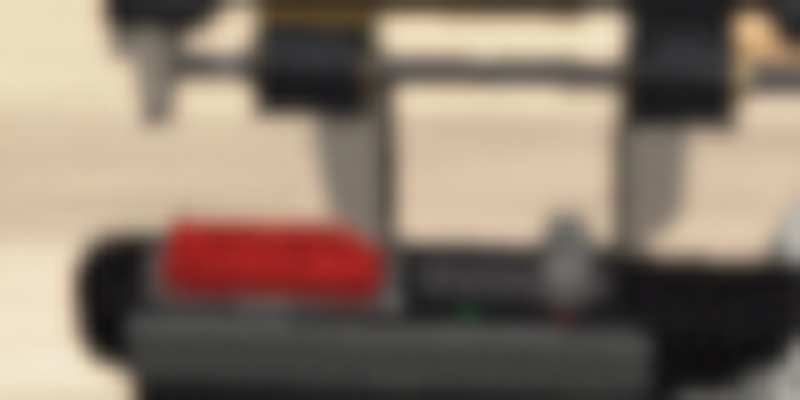

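Reading: in the wrist picture the tip corner at (245,274) and in the scene the tip at about (326,193) both agree with tips some 17–20 mm higher than the TCP point (they recede when open), so still above the plate. Lateral alignment is good; I descend slowly until force shows.

Converted, 0.0015 m is 0.03, 0.001 m is 0.02.

```bash
python3 -m creep '[{"dz": 0.03,"finger_gap": 0.62},{"dz": 0.03,"finger_gap": 0.62},{"dz": 0.02,"finger_gap": 0.62},{"finger_gap": 0.62},{"finger_gap": 0.62}]'; python3 -m creep '[{"dz": 0.03,"finger_gap": 0.62},{"dz": 0.03,"finger_gap": 0.62},{"finger_gap": 0.62},{"finger_gap": 0.62}]'; python3 -m creep '[{"dz": 0.02,"finger_gap": 0.62},{"dz": 0.02,"finger_gap": 0.62},{"finger_gap": 0.62},{"finger_gap": 0.62}]'
```

```text
t: 4.55
position: [0.5213, 0.1445, 0.1478]
eef_rot: [[-0.974, -0.226, -0.0], [-0.226, 0.974, 0.0], [-0.0, 0.0, -1.0]]
ft_force: [0.0, -0.0, -0.8]
grip_width: 0.618
grip_force: 0.0
t: 4.95
position: [0.5213, 0.1445, 0.1447]
eef_rot: [[-0.974, -0.226, -0.0], [-0.226, 0.974, 0.0], [0.0, 0.0, -1.0]]
ft_force: [0.3, 0.4, -0.1]
grip_width: 0.619
grip_force: 0.0
t: 5.35
position: [0.5213, 0.1445, 0.1428]
eef_rot: [[-0.974, -0.226, -0.0], [-0.226, 0.974, 0.0], [0.0, 0.0, -1.0]]
ft_force: [0.4, 0.2, 0.1]
grip_width: 0.621
grip_force: 0.0
```

```bash
for i in 1; do python3 -m creep '[{"dz": 0.02,"finger_gap": 0.62},{"dz": 0.02,"finger_gap": 0.62},{"finger_gap": 0.62},{"finger_gap": 0.62}]' | grep -E "pos|ft"; done;  python3 -m creep '[{"dz": 0.02,"finger_gap": 0.62},{"dz": 0.02,"finger_gap": 0.62},{"finger_gap": 0.62},{"finger_gap": 0.62}]' | grep -E "pos|ft"; python3 - <<'E'
from rig import sensors;print(sensors.read_state()["torque"],sensors.read_state()["ft_force"])
E
```

```text
position: [0.5213, 0.1445, 0.1408]
ft_force: [0.6, 0.9, 0.2]
position: [0.5214, 0.1445, 0.1389]
ft_force: [0.2, 0.2, 0.7]
[0.03191237 0.04973868 0.03694187] [0.15806698 0.19695901 0.66803516]
```

```bash
python3 - <<'E'
from rig import vision
import cv2
w=vision.get_image("wrist")["color"][:,:,::-1];s=vision.get_image("scene")["color"][:,:,::-1];cv2.imwrite("pics/w5.png",w);cv2.imwrite("pics/s5.png",s)
a=cv2.resize(w[200:330,180:500],(800,325),interpolation=cv2.INTER_CUBIC)
b=cv2.resize(s[172:206,256:336],(640,272),interpolation=cv2.INTER_CUBIC)
b=cv2.copyMakeBorder(b,0,0,0,160,cv2.BORDER_CONSTANT)
cv2.imwrite("pics/c5.png",cv2.vconcat([a,b]))
E
```

```text
(no output)
```

View pics/c5.png

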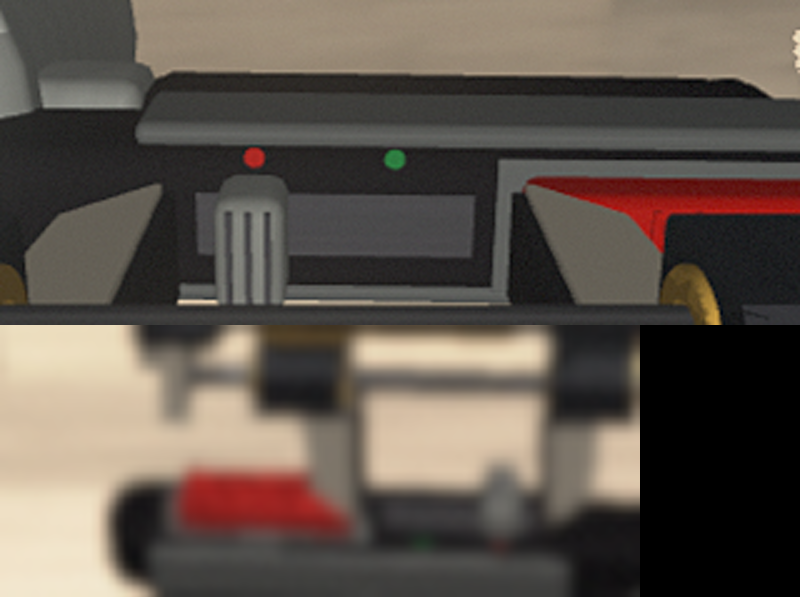

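Now the tips show clearly: they are chamfered to the inner edge, and B's tip (wrist px ~(390,274)) sits just inside the plate's inner end, A is ~8 mm inside the knob. Raise a little, open to ~72 mm, shift out 4 mm, and press again.

```bash
python3 -m creep '[{"dz": -0.28,"finger_gap": 0.62},{"dy": 0.08,"finger_gap": 0.78},{"finger_gap": 0.78},{"finger_gap": 0.78},{"dz": 0.12,"finger_gap": 0.78},{"dz": 0.06,"finger_gap": 0.78},{"finger_gap": 0.78},{"finger_gap": 0.78}]'; for i in 1; do python3 -m creep '[{"dz": 0.03,"finger_gap": 0.78},{"dz": 0.03,"finger_gap": 0.78},{"finger_gap": 0.78},{"finger_gap": 0.78}]' | grep -E "pos|ft"; done;  python3 -m creep '[{"dz": 0.02,"finger_gap": 0.78},{"dz": 0.02,"finger_gap": 0.78},{"finger_gap": 0.78},{"finger_gap": 0.78}]' | grep -E "pos|ft"
```

```text
t: 7.05
position: [0.5203, 0.1484, 0.1435]
eef_rot: [[-0.974, -0.226, -0.001], [-0.226, 0.974, -0.0], [0.001, 0.0, -1.0]]
ft_force: [0.7, -0.7, 0.2]
grip_width: 0.778
grip_force: 0.0
position: [0.5204, 0.1484, 0.1408]
ft_force: [0.5, 0.3, 0.5]
position: [0.5205, 0.1485, 0.1391]
ft_force: [-0.3, 0.0, 1.5]
```

```bash
P='pos|ft'; python3 -m creep '[{"dz": 0.02,"finger_gap": 0.78},{"dz": 0.02,"finger_gap": 0.78},{"finger_gap": 0.78},{"finger_gap": 0.78}]' | grep -E "$P";  python3 -m creep '[{"dz": 0.02,"finger_gap": 0.78},{"dz": 0.02,"finger_gap": 0.78},{"finger_gap": 0.78},{"finger_gap": 0.78}]' | grep -E "$P"; python3 - <<'E'
from rig import sensors;print(sensors.read_state()["torque"])
E
```

```text
position: [0.5205, 0.1485, 0.1369]
ft_force: [-0.5, 0.6, 3.7]
position: [0.5205, 0.1485, 0.1349]
ft_force: [0.1, 0.6, 4.3]
[0.37945384 0.08423466 0.01214666]
```

Contact found (2.5 N rising at the spring's rate). Press to about 6.3 mm, then push outward.

```bash
P='pos|ft'; python3 -m creep '[{"dz": 0.02,"finger_gap": 0.78},{"dz": 0.026,"finger_gap": 0.78},{"finger_gap": 0.78},{"finger_gap": 0.78}]' | grep -E "$P";  python3 -m creep '[{"dy": 0.04,"finger_gap": 0.78},{"dy": 0.04,"finger_gap": 0.78},{"dy": 0.04,"finger_gap": 0.78},{"dy": 0.04,"finger_gap": 0.78},{"dy": 0.04,"finger_gap": 0.78},{"dy": 0.02,"finger_gap": 0.78},{"finger_gap": 0.78}]' | grep -E "$P"; python3 -m creep '[{"dy": 0.04,"finger_gap": 0.78},{"dy": 0.04,"finger_gap": 0.78},{"dy": 0.04,"finger_gap": 0.78},{"dy": 0.02,"finger_gap": 0.78},{"finger_gap": 0.78}]'
```

```text
position: [0.5205, 0.1485, 0.1326]
ft_force: [-1.1, 0.8, 5.7]
position: [0.5186, 0.1581, 0.1327]
ft_force: [0.6, -4.1, 5.3]
t: 10.25
position: [0.5172, 0.1645, 0.1327]
eef_rot: [[-0.974, -0.226, 0.002], [-0.226, 0.974, -0.002], [-0.001, -0.003, -1.0]]
ft_force: [1.5, -5.9, 5.6]
grip_width: 0.78
grip_force: 3.4
```

```bash
P='pos|ft|force'; python3 -m creep '[{"dy": 0.04,"finger_gap": 0.78},{"dy": 0.04,"finger_gap": 0.78},{"dy": 0.04,"finger_gap": 0.78},{"dy": 0.04,"finger_gap": 0.78},{"finger_gap": 0.78}]' | grep -E "$P";  python3 -m creep '[{"dy": 0.04,"finger_gap": 0.78},{"dy": 0.04,"finger_gap": 0.78},{"dy": 0.02,"finger_gap": 0.78},{"finger_gap": 0.78}]' | grep -E "$P"; python3 -m creep '[{"dy": 0.02,"finger_gap": 0.78},{"dy": 0.02,"finger_gap": 0.78},{"finger_gap": 0.78}]'
```

```text
position: [0.5154, 0.1724, 0.1327]
ft_force: [2.1, -4.8, 5.3]
grip_force: 3.4
position: [0.5143, 0.1772, 0.1327]
ft_force: [1.3, -4.3, 4.6]
grip_force: 3.4
t: 11.45
position: [0.514, 0.1791, 0.1327]
eef_rot: [[-0.974, -0.226, 0.002], [-0.226, 0.974, -0.002], [-0.001, -0.003, -1.0]]
ft_force: [1.9, -5.0, 3.6]
grip_width: 0.778
grip_force: 3.5
```

```bash
P='pos|ft|force'; python3 -m creep '[{"dy": 0.02,"finger_gap": 0.78},{"dy": 0.02,"finger_gap": 0.78},{"finger_gap": 0.78}]' | grep -E "$P";  python3 -m creep '[{"dy": 0.02,"finger_gap": 0.78},{"dy": 0.02,"finger_gap": 0.78},{"finger_gap": 0.78}]' | grep -E "$P"
```

```text
position: [0.5135, 0.1811, 0.1327]
ft_force: [2.1, -5.6, 4.4]
grip_force: 3.5
position: [0.5132, 0.1824, 0.1327]
ft_force: [2.6, -7.9, 3.7]
grip_force: 5.0
```

```bash
P='pos|ft|force'; python3 -m creep '[{"dy": 0.02,"finger_gap": 0.78},{"dy": 0.02,"finger_gap": 0.78},{"finger_gap": 0.78}]' | grep -E "$P"; python3 - <<'E'
from rig import vision
import cv2
w=vision.get_image("wrist")["color"][:,:,::-1]
cv2.imwrite("pics/w6.png",cv2.resize(w[200:340,160:520],(792,308),interpolation=cv2.INTER_CUBIC))
E
```

```text
position: [0.5132, 0.1826, 0.1325]
ft_force: [3.9, -14.3, 3.6]
grip_force: 8.6
```

View pics/w6.png

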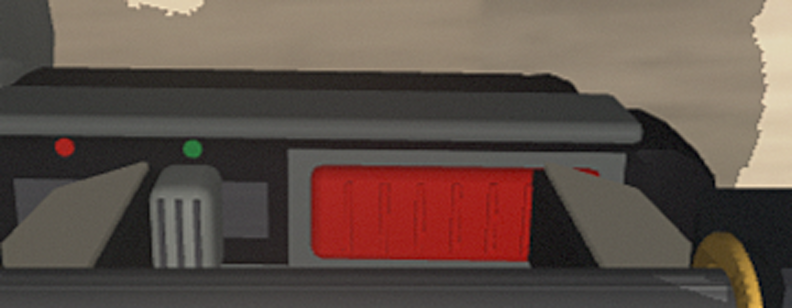

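The knob sits at the green dot and the force rises with no motion: bolt at its stop. Now let the catch up by lifting straight, and go to the near side.

Converted, 0.022 m is 0.44, -0.02 m is -0.4.

```bash
python3 -m creep '[{"dy": -0.02,"finger_gap": 0.78},{"dz": -0.04,"finger_gap": 0.78},{"dz": -0.06,"finger_gap": 0.78},{"dz": -0.08,"finger_gap": 0.78},{"dz": -0.08,"finger_gap": 0.78},{"dz": -0.4,"finger_gap": 0.78},{"finger_gap": 0.78},{"dx": 0.44,"finger_gap": 0.78},{"dx": 0.44,"finger_gap": 0.78},{"finger_gap": 0.78},{"finger_gap": 0.78}]'; python3 -m creep '[{"dz": 0.4,"finger_gap": 0.78},{"dz": 0.4,"finger_gap": 0.78},{"dz": 0.24,"finger_gap": 0.78},{"finger_gap": 0.78},{"finger_gap": 0.78}]'; python3 - <<'E'
from rig import vision
import cv2,numpy as np
w=vision.get_image("wrist")["color"];cv2.imwrite("pics/w7.png",w[:,:,::-1])
h=cv2.cvtColor(w,cv2.COLOR_RGB2HSV);m=(h[...,1]>150)&(h[...,2]>90)&((h[...,0]<4)|(h[...,0]>176));ys,xs=np.nonzero(m);print(len(xs),xs.min() if len(xs) else 0,xs.max() if len(xs) else 0)
E
```

```text
t: 13.5
position: [0.4691, 0.1756, 0.1651]
eef_rot: [[-0.974, -0.226, 0.0], [-0.226, 0.974, 0.0], [-0.0, -0.0, -1.0]]
ft_force: [0.5, -0.2, 0.3]
grip_width: 0.778
grip_force: 0.0
t: 14.0
position: [0.4697, 0.1756, 0.1134]
eef_rot: [[-0.974, -0.226, 0.0], [-0.226, 0.974, 0.0], [-0.0, 0.0, -1.0]]
ft_force: [-0.5, 0.5, -0.7]
grip_width: 0.777
grip_force: 0.0
0 0 0
```

```bash
P='t:|pos|ft'; python3 -m creep '[{"dx": -0.14,"finger_gap": 0.78},{"dx": -0.1,"finger_gap": 0.78},{"dx": -0.04,"finger_gap": 0.78},{"dx": -0.04,"finger_gap": 0.78},{"dx": -0.02,"finger_gap": 0.78},{"finger_gap": 0.78}]' | grep -E "$P"; python3 -m creep '[{"dx": -0.144,"dy": 0.02,"az": 0.5,"finger_gap": 0.78},{"dx": -0.144,"dy": 0.02,"az": 0.5,"finger_gap": 0.78},{"dx": -0.144,"dy": 0.02,"az": 0.5,"finger_gap": 0.78},{"finger_gap": 0.78}]' | grep -E "$P"
```

```text
t: 14.65
position: [0.4851, 0.1793, 0.1134]
eef_rot: [[-0.974, -0.226, -0.001], [-0.226, 0.974, -0.0], [0.001, 0.0, -1.0]]
ft_force: [-3.4, -1.1, 1.3]
t: 15.05
position: [0.5066, 0.1864, 0.1133]
eef_rot: [[-0.992, -0.122, 0.0], [-0.122, 0.992, -0.0], [-0.0, -0.0, -1.0]]
ft_force: [-0.4, 0.9, 0.0]
```

The rows are not in the units I measure in: shifts go in shares of 50 mm and turns go in units of 4 degrees. I convert before sending: -0.0072 m is -0.144, 0.001 m is 0.02, 2 degrees is 0.5.

```bash
P='t:|pos|ft'; python3 -m creep '[{"dx": -0.144,"dy": 0.02,"az": 0.5,"finger_gap": 0.78},{"dx": -0.144,"dy": 0.02,"az": 0.5,"finger_gap": 0.78},{"dx": -0.144,"dy": 0.02,"az": 0.5,"finger_gap": 0.78},{"finger_gap": 0.78}]' | grep -E "$P"; python3 -m creep '[{"dx": -0.144,"dy": 0.02,"az": 0.5,"finger_gap": 0.78},{"dx": -0.144,"dy": 0.02,"az": 0.5,"finger_gap": 0.78},{"dx": -0.144,"dy": 0.02,"az": 0.5,"finger_gap": 0.78},{"finger_gap": 0.78}]' | grep -E "$P";  python3 -m creep '[{"dx": -0.144,"dy": 0.02,"az": 0.5,"finger_gap": 0.78},{"dx": -0.144,"dy": 0.02,"az": 0.5,"finger_gap": 0.78},{"dx": -0.072,"dy": 0.01,"az": 0.25,"finger_gap": 0.78},{"finger_gap": 0.78}]'; python3 - <<'E'
from rig import vision
from geo import *
import cv2
s=vision.get_image("scene")["color"];cv2.imwrite("pics/s8.png",s[:,:,::-1])
h=cv2.cvtColor(s,cv2.COLOR_RGB2HSV);m=(h[...,1]>170)&(h[...,2]>110)&((h[...,0]<4)|(h[...,0]>176));m[:150]=0;m[230:]=0;ys,xs=np.nonzero(m);k=(xs>255)&(xs<345);xs,ys=xs[k],ys[k];print(len(xs),xs.mean(),ys.mean())
a=onz(ray(C["scene"],xs.mean(),ys.mean()),.158)[:2];print(a,np.degrees(np.arctan2(*(a-[.5582,-.0183])[::-1])))
E
```

```text
t: 15.45
position: [0.5276, 0.1913, 0.1133]
eef_rot: [[-1.0, -0.019, 0.0], [-0.019, 1.0, 0.0], [-0.0, 0.0, -1.0]]
ft_force: [0.6, -0.2, 0.1]
t: 15.85
position: [0.5492, 0.1939, 0.1134]
eef_rot: [[-0.996, 0.085, 0.0], [0.085, 0.996, 0.0], [-0.0, 0.0, -1.0]]
ft_force: [-0.1, -0.4, -0.0]
t: 16.25
position: [0.5672, 0.1944, 0.1134]
eef_rot: [[-0.985, 0.172, 0.0], [0.172, 0.985, 0.0], [-0.0, 0.0, -1.0]]
ft_force: [-1.4, 0.2, -0.6]
grip_width: 0.78
grip_force: 0.6
11 295.6363636363636 166.9090909090909
[0.60907723 0.21279424] 77.58395024444101
```

```bash
P='t:|pos|ft'; python3 -m creep '[{"dx": -0.072,"dy": 0.01,"az": 0.25,"finger_gap": 0.78},{"dx": -0.072,"dy": 0.01,"az": 0.25,"finger_gap": 0.78},{"dx": -0.072,"dy": 0.01,"az": 0.25,"finger_gap": 0.78},{"dx": -0.072,"dy": 0.01,"az": 0.25,"finger_gap": 0.78},{"dx": -0.072,"dy": 0.01,"az": 0.25,"finger_gap": 0.78},{"finger_gap": 0.78},{"finger_gap": 0.78}]' | grep -E "$P"; python3 -m creep '[{"dx": -0.072,"dy": 0.01,"az": 0.25,"finger_gap": 0.78},{"dx": -0.036,"dy": 0.004,"az": 0.125,"finger_gap": 0.78},{"finger_gap": 0.78},{"finger_gap": 0.78}]' | grep -E "$P"
```

```text
t: 17.0
position: [0.5862, 0.1933, 0.1137]
eef_rot: [[-0.966, 0.258, 0.002], [0.258, 0.966, 0.001], [-0.002, 0.001, -1.0]]
ft_force: [0.3, 0.3, -0.6]
t: 17.4
position: [0.5911, 0.1925, 0.1137]
eef_rot: [[-0.959, 0.283, 0.001], [0.283, 0.959, 0.0], [-0.001, 0.001, -1.0]]
ft_force: [-1.4, 0.6, 0.6]
```

```bash
P='t:|pos|ft|rot'; python3 -m creep '[{"dx": -0.036,"dy": 0.004,"az": 0.125,"finger_gap": 0.78},{"finger_gap": 0.78},{"finger_gap": 0.78}]' | grep -E "$P"
```

```text
t: 17.7
position: [0.5926, 0.1922, 0.1136]
eef_rot: [[-0.957, 0.291, 0.0], [0.291, 0.957, 0.0], [-0.0, 0.0, -1.0]]
ft_force: [-1.7, 1.5, 0.9]
```

```bash
P='t:|pos|ft'; python3 -m creep '[{"dx": -0.02,"finger_gap": 0.78},{"dx": -0.02,"finger_gap": 0.78},{"finger_gap": 0.78}]' | grep -E "$P"; python3 -m creep '[{"dx": -0.02,"az": 0.05,"finger_gap": 0.78},{"dx": -0.02,"finger_gap": 0.78},{"finger_gap": 0.78}]' | grep -E "$P"
```

```text
t: 18.0
position: [0.5928, 0.1921, 0.1135]
eef_rot: [[-0.956, 0.292, -0.003], [0.292, 0.956, 0.001], [0.004, -0.0, -1.0]]
ft_force: [-7.0, 4.4, 5.1]
t: 18.3
position: [0.5932, 0.1921, 0.1135]
eef_rot: [[-0.955, 0.295, -0.007], [0.295, 0.955, 0.001], [0.007, -0.001, -1.0]]
ft_force: [-12.6, 5.6, 7.3]
```

Stop reached: force climbs to 14 N with almost no movement, about 30° turned. Back off, lift, and verify numerically.

Converted, 0.04 m is 0.8, -0.045 m is -0.9.

```bash
python3 -m creep '[{"dx": 0.08,"finger_gap": 0.78},{"dx": 0.2,"finger_gap": 0.78},{"dx": 0.4,"finger_gap": 0.78},{"finger_gap": 0.78},{"dz": -0.9,"finger_gap": 0.78},{"dz": -0.9,"finger_gap": 0.78},{"dx": 0.8,"dz": -0.4,"finger_gap": 0.78},{"dx": 0.9,"finger_gap": 0.78},{"finger_gap": 0.78},{"finger_gap": 0.78},{"finger_gap": 0.78}]' | grep -E "t:|pos|ft"; python3 - <<'E'
from rig import vision,sensors
from geo import *
import cv2
np.set_printoptions(precision=4,suppress=True)
c=np.array([.5582,-.0183])
s=sensors.read_state();W=np.eye(4);W[:3,:3]=s["eef_rot"];W[:3,3]=s["position"]
for n in("wrist","scene"):
    d=vision.get_image(n);T=d["pose"] if n=="scene" else W@np.array(d["mount"]);im=d["color"]
    cv2.imwrite(f"pics/end_{n}.png",im[:,:,::-1])
    h=cv2.cvtColor(im,cv2.COLOR_RGB2HSV);m=((h[...,1]>170)&(h[...,2]>90)&((h[...,0]<4)|(h[...,0]>176))).astype(np.uint8)
    k,_,st,ce=cv2.connectedComponentsWithStats(m)
    for i in range(1,k):
        if st[i,4]>25:
            a=onz(ray(d,*ce[i],T),.159)[:2];print(n,st[i],a,"r",np.linalg.norm(a-c),"ang",np.degrees(np.arctan2(*(a-c)[::-1])))
# scene changes: knob of valve
a=cv2.imread("pics/scene0.png",0).astype(np.float32);b=cv2.imread("pics/end_scene.png",0).astype(np.float32)
for nm,(x0,y0,x1,y1) in dict(valve=(362,180,392,210),pot=(340,215,415,258),rightgrip=(410,200,432,225),pothandle=(274,205,330,216),mug=(215,210,250,256),tins=(232,258,265,290)).items():
    t=a[y0:y1,x0:x1];r=cv2.matchTemplate(b[y0-8:y1+8,x0-8:x1+8],t,cv2.TM_CCOEFF_NORMED);_,v,_,l=cv2.minMaxLoc(r);print(nm,round(v,3),l[0]-8,l[1]-8)
E
```

```text
t: 19.4
position: [0.4838, 0.2257, 0.2236]
eef_rot: [[-0.955, 0.295, 0.001], [0.295, 0.955, -0.0], [-0.001, 0.0, -1.0]]
ft_force: [1.1, -0.2, 0.7]
scene [306 164   7   6  27] [0.6193 0.177 ] r 0.20464406857723824 ang 72.6385276549056
valve 0.999 0 0
pot 0.999 0 0
rightgrip 0.999 0 0
pothandle 0.962 0 0
mug 0.893 0 0
tins 0.691 0 0
```

```bash
python3 -c "
from rig import bot
print(bot.job_done())"
```

```text
the job is handed in; nothing more can be done
None
```

The job is handed in at about 19.5 s: the bolt went to its stop with the catch held down, the catch was then let up, and the lid was pushed clockwise about 30° to its stop; the final scene image shows no shift of the cooker.

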